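# Steady the rocking gilding plate

## Task

The gilding plate on the calligrapher's stand rocks on one of its four corners. Press down on the plate's corners with the fingertips to find the one that gives, pushing it right down, then press the flip shim beside that corner flat. Leave the other three shims standing and the plate lying in its place, lift or pick up nothing, and leave the things around alone.

Things in the scene. Friction and masses are not known exactly. Their poses are not given: they have to be found in the camera images.
- plate: loose aluminium plate 160 (x) x 200 (y) x 8 mm, 0.7 kg, level on four pads of a wooden stand, held sideways by low pins. Origin: centre of its underside, 34 mm above the table (top face 42 mm); z up, x away from the robot and y left at yaw 0, within 0.3 rad; the stand has the same yaw. A gilt slip frame (80 x 98 mm, 4 mm high) is fixed to the middle of its top
- corner_1 (a point): where to press the plate's near right corner (seen from the robot): on its top face over the support pad, 20 mm in from the plate's edges. A firm corner sinks under 1 mm; the one that rocks starts to sink at about 5 N, is 5 mm down at a stop by about 10 N, and springs back when released
- corner_2 (a point): where to press the plate's near left corner (seen from the robot): on its top face over the support pad, 20 mm in from the plate's edges. A firm corner sinks under 1 mm; the one that rocks starts to sink at about 5 N, is 5 mm down at a stop by about 10 N, and springs back when released
- corner_3 (a point): where to press the plate's far left corner (seen from the robot): on its top face over the support pad, 20 mm in from the plate's edges. A firm corner sinks under 1 mm; the one that rocks starts to sink at about 5 N, is 5 mm down at a stop by about 10 N, and springs back when released
- corner_4 (a point): where to press the plate's far right corner (seen from the robot): on its top face over the support pad, 20 mm in from the plate's edges. A firm corner sinks under 1 mm; the one that rocks starts to sink at about 5 N, is 5 mm down at a stop by about 10 N, and springs back when released
- shim_1 (a joint): hinge of the flip shim beside the near right corner, at the plate's right edge: 0 = leaf standing at 45 degrees, 0.785 = leaf flat (horizontal, at its stop). It starts at 0 to 0.15 and stays where it is left (stiff hinge, about 7 N at 30 mm from it). Pressed flat, its toe under the plate takes up the play of that corner
- leaf_1 (a point): upper face of the near right shim's steel leaf (34 mm wide, 50 mm long from its hinge, 3 mm thick), 30 mm from the hinge, on the centre line. Hinge: along the plate's x, level with corner_1 in x, 7 mm outside the plate's edge, 32 mm above the table. The leaf leans up and outward, away from the plate; flat, its upper face is 33.5 mm above the table
- shim_2 (a joint): hinge of the flip shim beside the near left corner, at the plate's left edge: 0 = leaf standing at 45 degrees, 0.785 = leaf flat (horizontal, at its stop). It starts at 0 to 0.15 and stays where it is left (stiff hinge, about 7 N at 30 mm from it). Pressed flat, its toe under the plate takes up the play of that corner
- leaf_2 (a point): upper face of the near left shim's steel leaf (34 mm wide, 50 mm long from its hinge, 3 mm thick), 30 mm from the hinge, on the centre line. Hinge: along the plate's x, level with corner_2 in x, 7 mm outside the plate's edge, 32 mm above the table. The leaf leans up and outward, away from the plate; flat, its upper face is 33.5 mm above the table
- shim_3 (a joint): hinge of the flip shim beside the far left corner, at the plate's left edge: 0 = leaf standing at 45 degrees, 0.785 = leaf flat (horizontal, at its stop). It starts at 0 to 0.15 and stays where it is left (stiff hinge, about 7 N at 30 mm from it). Pressed flat, its toe under the plate takes up the play of that corner
- leaf_3 (a point): upper face of the far left shim's steel leaf (34 mm wide, 50 mm long from its hinge, 3 mm thick), 30 mm from the hinge, on the centre line. Hinge: along the plate's x, level with corner_3 in x, 7 mm outside the plate's edge, 32 mm above the table. The leaf leans up and outward, away from the plate; flat, its upper face is 33.5 mm above the table
- shim_4 (a joint): hinge of the flip shim beside the far right corner, at the plate's right edge: 0 = leaf standing at 45 degrees, 0.785 = leaf flat (horizontal, at its stop). It starts at 0 to 0.15 and stays where it is left (stiff hinge, about 7 N at 30 mm from it). Pressed flat, its toe under the plate takes up the play of that corner
- leaf_4 (a point): upper face of the far right shim's steel leaf (34 mm wide, 50 mm long from its hinge, 3 mm thick), 30 mm from the hinge, on the centre line. Hinge: along the plate's x, level with corner_4 in x, 7 mm outside the plate's edge, 32 mm above the table. The leaf leans up and outward, away from the plate; flat, its upper face is 33.5 mm above the table
- telltale_1 (a joint): thin brass tell-tale pin under the plate's near right corner: 0 = up, just short of the plate; it is pushed down (m) when that corner sinks, about 5 mm if it sinks fully, and stays down afterwards. Light friction, 1 N; never touched directly
- telltale_2 (a joint): thin brass tell-tale pin under the plate's near left corner: 0 = up, just short of the plate; it is pushed down (m) when that corner sinks, about 5 mm if it sinks fully, and stays down afterwards. Light friction, 1 N; never touched directly
- telltale_3 (a joint): thin brass tell-tale pin under the plate's far left corner: 0 = up, just short of the plate; it is pushed down (m) when that corner sinks, about 5 mm if it sinks fully, and stays down afterwards. Light friction, 1 N; never touched directly
- telltale_4 (a joint): thin brass tell-tale pin under the plate's far right corner: 0 = up, just short of the plate; it is pushed down (m) when that corner sinks, about 5 mm if it sinks fully, and stays down afterwards. Light friction, 1 N; never touched directly
- ink_small: amber ink jar, 32 mm across, 42 mm high, standing on the stand between the two left shims; origin under its centre; leave alone
- weight: brass weight with a knob, 30 mm across, 40 mm high, standing on the stand between the two right shims; origin under its centre; leave alone
- ink_tall: clear ink bottle, 44 mm across, 75 mm high, on the table; origin under its centre; leave alone
- water_cup: white cup, 70 mm across, 70 mm high, on the table; origin under its centre; leave alone
- tape: roll of paper tape, 90 mm across, 25 mm high, on the table; origin under its centre; leave alone
- driver: screwdriver lying on the table, 190 mm long; leave alone

How it is judged:
On the way, in this order (a step that is already met when the one before it is completed fails the run):
1. the corner that gives is pressed down by the fingers, sinking at least 3 mm (contact force between the fingers and plate above 1 N and height (world z) of any of corner_1, corner_2, corner_3, corner_4 below 0.039 m), for 0.1 s.
2. the shim beside that corner is pressed flat, the others standing (((value of joint telltale_1 above 0.0015 m and value of joint shim_1 above 0.7 rad and value of joint each of shim_2, shim_3, shim_4 below 0.3 rad) or (value of joint telltale_2 above 0.0015 m and value of joint shim_2 above 0.7 rad and value of joint each of shim_1, shim_3, shim_4 below 0.3 rad) or (value of joint telltale_3 above 0.0015 m and value of joint shim_3 above 0.7 rad and value of joint each of shim_1, shim_2, shim_4 below 0.3 rad) or (value of joint telltale_4 above 0.0015 m and value of joint shim_4 above 0.7 rad and value of joint each of shim_1, shim_2, shim_3 below 0.3 rad))), for 0.2 s.
At the end, for the whole second after the job is handed in: the shim beside the corner that gave is flat (joint above 0.70 of 0.785), the other three still stand (joint below 0.30), and the plate lies level (within 0.012 rad), at rest and within 8 mm of where it began (((value of joint telltale_1 above 0.0015 m and value of joint shim_1 above 0.7 rad and value of joint each of shim_2, shim_3, shim_4 below 0.3 rad) or (value of joint telltale_2 above 0.0015 m and value of joint shim_2 above 0.7 rad and value of joint each of shim_1, shim_3, shim_4 below 0.3 rad) or (value of joint telltale_3 above 0.0015 m and value of joint shim_3 above 0.7 rad and value of joint each of shim_1, shim_2, shim_4 below 0.3 rad) or (value of joint telltale_4 above 0.0015 m and value of joint shim_4 above 0.7 rad and value of joint each of shim_1, shim_2, shim_3 below 0.3 rad)) and angle between plate's own z axis and vertical below 0.012 rad and distance of plate from where it was at the start of the episode below 0.008 m and linear speed of plate below 0.01 m/s); the robot touches nothing.
It fails at once if a shim is pressed down (joint above 0.35) beside a corner that has not been found to sink (tell-tale still up) ((value of joint telltale_1 below 0.0015 m and value of joint shim_1 above 0.35 rad) or (value of joint telltale_2 below 0.0015 m and value of joint shim_2 above 0.35 rad) or (value of joint telltale_3 below 0.0015 m and value of joint shim_3 above 0.35 rad) or (value of joint telltale_4 below 0.0015 m and value of joint shim_4 above 0.35 rad)).
It fails at once if the plate is lifted (centre more than 8 mm up), tipped (over 0.12 rad) or dragged more than 15 mm (height (world z) of plate above 0.042 m or angle between plate's own z axis and vertical above 0.12 rad or distance of plate from where it was at the start of the episode above 0.015 m).
It fails at once if a bystander is moved more than 25 mm or lifted (distance of any of ink_small, weight, ink_tall, water_cup, tape, driver from where it was at the start of the episode above 0.025 m or height (world z) of any of ink_small, weight, ink_tall, water_cup, tape, driver above 0.03 m).
It also fails if it takes over 51 s, if anything falls off the work surface, if the arm or the gripper's body presses on something with over 40 N, if the wrist force passes 120 N, or if a joint passes its speed limit or range.

## Robot

A 6-joint arm with a two-finger parallel gripper is mounted at the origin on the work surface. World frame = base frame: x ahead of the robot, y to its left, z up, the work surface at z = 0. Lengths are in m, angles in rad, forces in N, time in s.
With the tool pointing down it reaches from about 0.3 to 0.825 m from the base axis. Payload 5.4 kg.
Tool frame: the origin (TCP) lies at the centre of the arm's flange, where the gripper is bolted on; the fingertips stand 190 mm ahead of it and the grasp point (between the pads) lies 171 mm ahead of it (bot.grasp_offset is the distance from the TCP to the grasp point, in m); z points along the fingers, y is the line along which they close (so a half turn about z gives the same grasp; the last joint's range is limited). The gripper opens to 92 mm and grips with 3 to 60 N. Pads are 20 mm wide; open, the fingers measure 128 mm over their backs; the gripper's body (75 mm by 189 mm) begins 69 mm behind the grasp point.
Start: joints at [-1.49, 0.158, 1.597, -0, 1.386, -0.21], TCP at [0.165, -0.551, 0.405] pointing down, gripper open.
Joint ranges: [-2.91, 2.91], [-0.94, 2.29], [0.18, 2.7], [-1.29, 4.43], [0.17, 2.64], [-3, 3]. Speed limits (rad/s): [2.57, 2.57, 3.14, 3.14, 3.14, 3.14].

## Interface

Orientations are given as a 3x3 rotation matrix whose columns are the frame's x, y, z axes.
In Python, from rig import readout, optics, close_job, bot gives the robot as it stands. The module is installed in compiled form; this text tells all that it offers.
- The arm moves only by the tool arm_command, never from a script. Its argument "moves" is a list that holds one entry, the list of rows, each a list of 5 numbers: the shift along the world's x, y, z in mm, then the turn about the world's z in degrees, then the closure in counts, from 0 (fully open) to 255 (shut). In form: [[[dx, dy, dz, turn, grip], ...]]. A call has 1 to 10 rows; each row is the pose to reach, as a shift and turn from the pose commanded when the call began; what a row does not reach only later rows make up. A row lasts 1/12 s, in which the tool goes at most 41.7 mm and 7.16 degrees, less where a joint would pass 70% of its speed; a pose out of reach is approached as far as the arm can. A call with a gripper value outside its range is refused whole. The fingers move at their own pace and stop on an object; "newtons" is the grip in N (left out, the last holds). Time passes only in rows, so rows that repeat a pose let the fingers close. It gives the time, the measured TCP pose, the force, the opening and the grip force at its end, in the units of the state.
- readout.observe(): the state, without advancing time (a new reading comes with each control period).
- optics.camera(name): name is "scene" or "side" or "wrist"; returns the picture (480x640x3 uint8, blue, green, red); there is no depth.
- optics.camera_info(name): a dict with "camera_matrix" (3x3 intrinsics, pixels), "position" and "attitude" of the camera in the world. Camera axes: x right, y down, z forward; pixel columns grow to the right and rows downward; lengths in m; the calibration is good to about 2 mm. A picture is of the moment at which its call begins: read the wrist's pose just before it. camera_info takes no time and is no camera call; for the wrist camera it gives the pose at the moment of the call.
- close_job(): hands the job in; it is judged then, once.
The state is a dict: "time": time; "joint_positions": joint angles; "joint_velocities": joint speeds; "tau": joint torques, N m; "tool_pos": TCP position; "tool_rot": TCP orientation; "force": force on the tool from outside, world axes, zero at the start; "wrist_torque": the same for the moment, N m; "finger_gap": finger opening in m; "grip_force": force on a finger pad.
Only numpy, scipy, OpenCV 4.12 (cv2) and the standard library are available. Lean on these libraries where they do the work, as an engineer would, in place of code of your own. Each camera call takes 0.05 s, during which the arm holds its last target. There are 200 camera calls.

## Working session

There is one attempt and no reset: what is moved stays moved. The work goes in short steps, Python scripts to look and compute and a tool call to move; the robot and the scene stay as the last step left them, time stands still between calls to the robot, and variables do not carry over. Pictures are saved under pics/ and viewed, at most 10 in all, crops included, and the job is handed in when it is done.

Besides the shell and the picture viewer there is one more tool, called after "Request:" as name(argument=value, ...) on one line, values as JSON. arm_command: Moves the arm, as the interface text tells. Its arguments: {"type":"object","properties":{"moves":{"type":"array"},"newtons":{"type":"number"}},"required":["moves"]}

```bash
mkdir -p pics
python3 - <<'E'
from rig import readout, optics
import cv2,numpy as np
s=readout.observe();print(s['time'],s['tool_pos'],s['tool_rot'],s['force'],s['finger_gap'])
for n in ['scene','side']:
    i=optics.camera_info(n);print(n,i)
    cv2.imwrite(f'pics/{n}0.png',optics.camera(n))
E
```

```text
0.0 [ 0.16481269 -0.55058611  0.40372156] [[ 9.58033224e-01  2.86657159e-01 -1.23189158e-04]
 [ 2.86656876e-01 -9.58031470e-01  1.88110031e-03]
 [ 4.21211780e-04 -1.83746961e-03 -9.99998223e-01]] [ 0.88107612 -0.26858548 -0.86034322] 0.09210453261159789
scene {'camera_matrix': array([[517.09434551,   0.        , 317.00030253],
       [  0.        , 517.09434551, 245.69824529],
       [  0.        ,   0.        ,   1.        ]]), 'position': array([ 1.36442606, -0.21131849,  0.6853343 ]), 'attitude': array([[ 0.25076588,  0.56173137, -0.78839986],
       [ 0.9679075 , -0.15935476,  0.19432222],
       [-0.01647838, -0.81182752, -0.58366475]])}
side {'camera_matrix': array([[434.37912127,   0.        , 320.49027903],
       [  0.        , 434.37912127, 241.97371874],
       [  0.        ,   0.        ,   1.        ]]), 'position': array([0.47743748, 0.7033021 , 0.67452491]), 'attitude': array([[-0.99796751, -0.02055171,  0.06031982],
       [-0.05928704,  0.64649411, -0.76061187],
       [-0.02336453, -0.76264211, -0.64639857]])}
```

View pics/scene0.png

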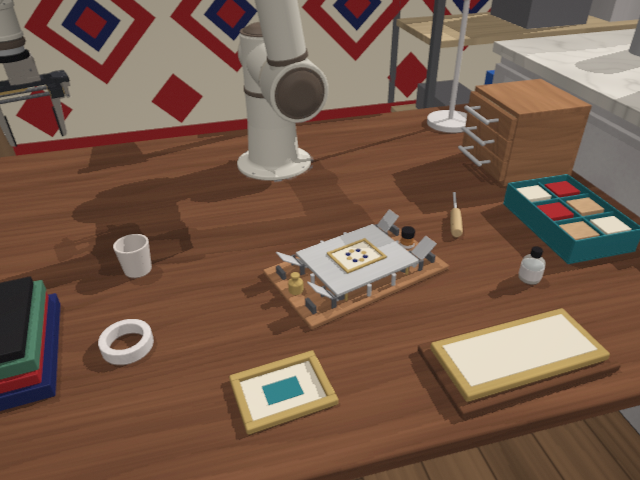

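View pics/side0.png

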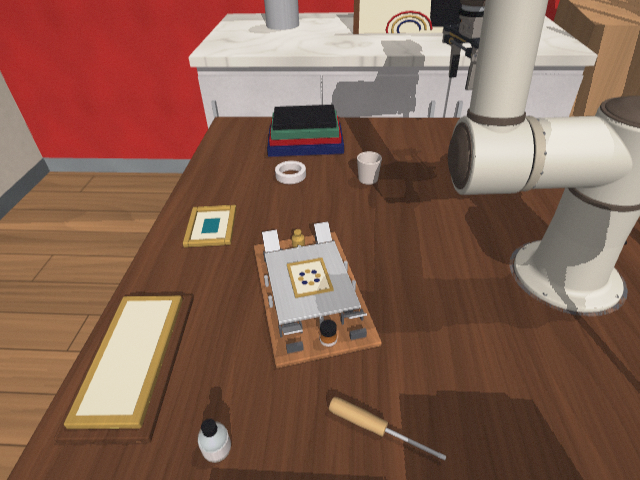

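The scene view shows the plate at about (357,258) with the gilt slip frame in its middle. The side view shows the plate with corners near (263,252), (336,238), (360,305) and (274,324). Leaves stand at both long ends, with the ink jar at (328,333). I'll measure the frame and plate in both views.

```bash
cat > h.py <<'E'
import cv2,numpy as np
from rig import readout, optics
def cast(i,px,z):
    K,R,p=i['camera_matrix'],i['attitude'],i['position']
    px=np.atleast_2d(px).astype(float)
    d=np.c_[px,np.ones(len(px))]@np.linalg.inv(K).T@R.T
    return p+d*((z-p[2])/d[:,2])[:,None]
def proj(i,X):
    c=(np.atleast_2d(X)-i['position'])@i['attitude']@i['camera_matrix'].T
    return c[:,:2]/c[:,2:]
def tri(i1,p1,i2,p2):
    A=[];b=[]
    for i,p in((i1,p1),(i2,p2)):
        q=cast(i,p,0)[0];d=q-i['position'];d/=np.linalg.norm(d);M=np.eye(3)-np.outer(d,d);A.append(M);b.append(M@i['position'])
    return np.linalg.lstsq(np.vstack(A),np.hstack(b),rcond=None)[0]
def gold(im,c,r=60):
    h=cv2.cvtColor(im,cv2.COLOR_BGR2HSV);m=cv2.inRange(h,(15,70,110),(32,255,255))
    k=np.zeros_like(m);cv2.circle(k,c,r,255,-1);m&=k
    cs=cv2.findContours(m,cv2.RETR_EXTERNAL,cv2.CHAIN_APPROX_NONE)[0]
    return max(cs,key=lambda c:cv2.contourArea(cv2.convexHull(c)))[:,0]
E
python3 - <<'E'
from h import *
cen={}
for n,c in(('scene',(357,255)),('side',(309,278))):
    im=cv2.imread(f'pics/{n}0.png');i=optics.camera_info(n)
    g=gold(im,c,38)
    q=cv2.approxPolyDP(cv2.convexHull(g),6,True)[:,0];print(n,q.tolist())
    w=cast(i,g,.046)[:,:2]
    r=cv2.minAreaRect((w*1000).astype(np.float32));print(r)
    # centre by diagonals
    if len(q)==4:
        a,b,c_,d=[np.array([*x,1.]) for x in q]
        x=np.cross(np.cross(a,c_),np.cross(b,d));cen[n]=(i,x[:2]/x[2]);print(cen[n][1])
        print(cast(i,q,.046).round(4).tolist())
if len(cen)==2: print(tri(*cen['scene'],*cen['side']))
E
```

```text
scene [[386, 256], [347, 272], [327, 252], [364, 238]]
((553.285888671875, 71.92447662353516), (80.66431427001953, 99.85220336914062), 16.590192794799805)
[356.01639344 253.96721311]
[[0.5746, 0.1288, 0.046], [0.6032, 0.0362, 0.046], [0.5283, 0.0159, 0.046], [0.501, 0.1063, 0.046]]
side [[322, 258], [333, 290], [295, 297], [287, 264]]
((553.2665405273438, 72.96347045898438), (78.65251159667969, 101.36595916748047), 16.910186767578125)
[309.17067308 276.53125   ]
[[0.5297, 0.0167, 0.046], [0.5026, 0.1096, 0.046], [0.576, 0.1311, 0.046], [0.6027, 0.038, 0.046]]
[0.55223742 0.07232832 0.04575654]
```

Request:
arm_command(moves=[[[22,33,0,0,255],[44,66,0,0,255],[66,99,0,0,255],[88,132,0,0,255],[110,165,0,0,255],[132,198,0,0,255],[154,231,0,0,255],[176,264,0,0,255],[198,297,0,0,255],[220,330,0,0,255]]])

```text
time: 0.93
tool_pos: [0.3853, -0.2189, 0.4045]
tool_rot: [[0.958, 0.286, -0.0], [0.286, -0.958, 0.0], [-0.0, -0.0, -1.0]]
force: [1.0, 0.0, -0.2]
finger_gap: 0.0274
grip_force: 0.0
```

Request:
arm_command(moves=[[[22,33,-5,0,255],[44,66,-15,0,255],[66,99,-30,0,255],[88,132,-45,0,255],[110,165,-60,0,255],[134,200,-75,0,255],[134,200,-90,0,255],[134,200,-90,0,255]]])

```text
time: 1.6
tool_pos: [0.5181, -0.0184, 0.3108]
tool_rot: [[0.957, 0.29, -0.007], [0.29, -0.957, 0.002], [-0.006, -0.004, -1.0]]
force: [-1.0, -0.2, -0.7]
finger_gap: 0.0004
grip_force: 0.0
```

Run:
```python
from h import *
s=readout.observe();i=optics.camera_info('wrist')
im=optics.camera('wrist');np.save('wi.npy',i,allow_pickle=True)
print(s['time'],s['tool_pos'],s['tool_rot'],s['force'],s['finger_gap'],i)
cen=np.array([.5533,.0725]);a=np.radians(16.7);R=np.array([[np.cos(a),-np.sin(a)],[np.sin(a),np.cos(a)]])
o=[]
for x,y in((-80,-100),(-80,100),(80,100),(80,-100)):
    p=proj(i,[*(cen+R@[x/1000,y/1000]),.042])[0];o.append(p.round());cv2.circle(im,tuple(int(v) for v in p),4,(0,0,255),1)
for x,y in((-60,-80),(-60,80),(60,80),(60,-80)):
    p=proj(i,[*(cen+R@[x/1000,y/1000]),.042])[0];cv2.circle(im,tuple(int(v) for v in p),3,(255,0,0),1)
print(o);cv2.imwrite('pics/w1.png',im)
```

```text
1.6 [ 0.51810771 -0.01844093  0.31081116] [[ 0.95686778  0.29044181 -0.00689994]
 [ 0.290462   -0.95688421  0.00210711]
 [-0.00599045 -0.00402039 -0.99997398]] [-0.98295271 -0.17178075 -0.68981651] 0.0003835292340878843 {'camera_matrix': array([[404.80972017,   0.        , 316.33134013],
       [  0.        , 404.80972017, 243.58607217],
       [  0.        ,   0.        ,   1.        ]]), 'position': array([0.58609341, 0.00340799, 0.29050843]), 'attitude': array([[ 0.29033408, -0.92406749, -0.24860692],
       [-0.95691758, -0.28140938, -0.0715367 ],
       [-0.00385558,  0.25866588, -0.96595916]])}
[array([355., 281.]), array([ 48., 280.]), array([-1.,  5.]), array([363.,   6.])]
```

View pics/w1.png

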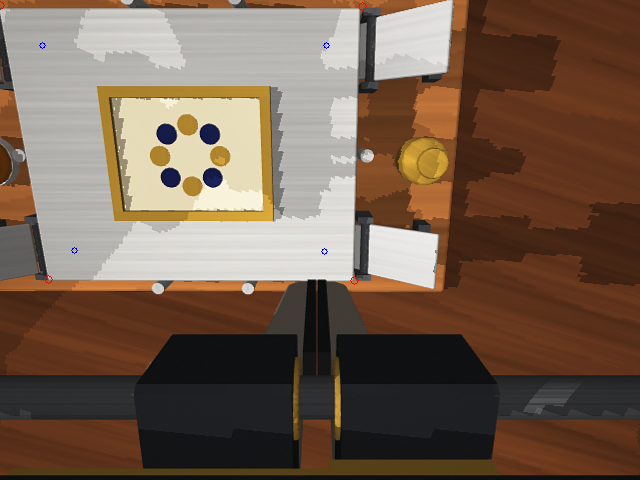

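The wrist view shows the predicted corners (355,281) and (363,6) falling on the plate's real corners within 2-4 px. The leaves are at (400,255) and (412,40) on the right, and the closed fingers are at (317,280). The pose is good, so I'll press corner 1.

Request:
arm_command(moves=[[[0,-1,-30,0,255],[0,-1,-60,0,255],[0,-1,-72,0,255],[0,-1,-76,0,255],[0,-1,-76,0,255],[0,-1,-76,0,255]]])

```text
time: 2.15
tool_pos: [0.5195, -0.0226, 0.2404]
tool_rot: [[0.958, 0.286, 0.002], [0.286, -0.958, -0.001], [0.002, 0.001, -1.0]]
force: [-0.0, -0.2, 1.1]
finger_gap: 0.0002
grip_force: 0.0
```

Request:
arm_command(moves=[[[0,0,-2,0,255],[0,0,-4,0,255],[0,0,-5,0,255],[0,0,-6,0,255],[0,0,-6,0,255],[0,0,-6,0,255]]])

```text
time: 2.65
tool_pos: [0.5189, -0.0218, 0.2327]
tool_rot: [[0.958, 0.287, 0.0], [0.287, -0.958, -0.0], [0.0, 0.0, -1.0]]
force: [0.5, 0.5, -0.6]
finger_gap: 0.0005
grip_force: 0.0
```

Request:
arm_command(moves=[[[0,0,-1,0,255],[0,0,-2,0,255],[0,0,-2,0,255],[0,0,-2,0,255]]])

```text
time: 2.98
tool_pos: [0.5191, -0.0218, 0.2324]
tool_rot: [[0.958, 0.287, -0.0], [0.287, -0.958, -0.0], [-0.0, -0.0, -1.0]]
force: [-5.1, 1.4, 13.5]
finger_gap: 0.0004
grip_force: 6.7
```

Corner 1 is firm (13.5 N, no sink). Next is corner 4.

Request:
arm_command(moves=[[[0,0,20,0,255],[38,11,20,0,255],[76,23,20,0,255],[115,34,20,0,255],[115,34,12,0,255],[115,34,6,0,255],[115,34,4,0,255],[115,34,2,0,255],[115,34,0,0,255],[115,34,0,0,255]]])

```text
time: 3.82
tool_pos: [0.6325, 0.0122, 0.2325]
tool_rot: [[0.958, 0.286, -0.003], [0.286, -0.958, 0.001], [-0.002, -0.002, -1.0]]
force: [-6.7, 1.4, 10.8]
finger_gap: 0.0001
grip_force: 5.8
```

Request:
arm_command(moves=[[[0,0,0,0,255],[0,0,0,0,255],[0,0,0,0,255]]])

```text
time: 4.07
tool_pos: [0.6324, 0.0122, 0.2324]
tool_rot: [[0.958, 0.286, -0.002], [0.286, -0.958, 0.001], [-0.002, -0.001, -1.0]]
force: [-6.2, 2.7, 10.0]
finger_gap: 0.0002
grip_force: 5.4
```

Corner 4 is firm too. Next is corner 3.

Request:
arm_command(moves=[[[0,0,20,0,255],[-11,38,20,0,255],[-22,76,20,0,255],[-33,114,20,0,255],[-45,154,20,0,255],[-45,154,12,0,255],[-45,154,6,0,255],[-45,154,3,0,255],[-45,154,0,0,255],[-45,154,0,0,255]]])

```text
time: 4.9
tool_pos: [0.5886, 0.165, 0.2324]
tool_rot: [[0.959, 0.284, -0.004], [0.284, -0.959, 0.001], [-0.003, -0.002, -1.0]]
force: [-10.5, 3.2, 15.7]
finger_gap: 0.0005
grip_force: 8.2
```

Request:
arm_command(moves=[[[0,0,0,0,255],[0,0,0,0,255],[0,0,0,0,255]]])

```text
time: 5.15
tool_pos: [0.5886, 0.1649, 0.2324]
tool_rot: [[0.959, 0.284, -0.004], [0.284, -0.959, 0.001], [-0.003, -0.002, -1.0]]
force: [-9.2, 2.2, 14.9]
finger_gap: 0.0007
grip_force: 7.6
```

Corner 3 is firm, so corner 2 should give.

Request:
arm_command(moves=[[[0,0,20,0,255],[-38,-11,20,0,255],[-76,-23,20,0,255],[-115,-33,20,0,255],[-115,-33,12,0,255],[-115,-33,6,0,255],[-115,-33,3,0,255],[-115,-33,0,0,255],[-115,-33,0,0,255],[-115,-33,0,0,255]]])

```text
time: 5.98
tool_pos: [0.4755, 0.1326, 0.2315]
tool_rot: [[0.958, 0.287, -0.0], [0.287, -0.958, -0.001], [-0.0, 0.001, -1.0]]
force: [-2.7, -2.5, 6.4]
finger_gap: 0.0005
grip_force: 3.4
```

Request:
arm_command(moves=[[[0,0,-1,0,255],[0,0,-2,0,255],[0,0,-3,0,255],[0,0,-3,0,255]]])

```text
time: 6.32
tool_pos: [0.4756, 0.1327, 0.2289]
tool_rot: [[0.958, 0.287, -0.0], [0.287, -0.958, -0.001], [-0.0, 0.001, -1.0]]
force: [-5.8, -2.5, 10.8]
finger_gap: 0.0006
grip_force: 5.4
```

It gives: 3.6 mm down so far. I'll push it to the stop.

Request:
arm_command(moves=[[[0,0,-1,0,255],[0,0,-2,0,255],[0,0,-3,0,255],[0,0,-3,0,255],[0,0,-3,0,255]]])

```text
time: 6.73
tool_pos: [0.4759, 0.1328, 0.2277]
tool_rot: [[0.958, 0.287, -0.001], [0.287, -0.958, -0.001], [-0.001, 0.001, -1.0]]
force: [-14.3, -3.1, 26.0]
finger_gap: 0.0005
grip_force: 13.4
```

Corner 2 is at its stop, 4.8 mm down. Now I'll lift, move over leaf 2 and press it.

Request:
arm_command(moves=[[[0,0,20,0,255],[0,0,55,0,255],[0,0,75,0,255],[-6,20,75,0,255],[-17,53,75,0,255],[-17,53,70,0,255],[-17,53,70,0,255]]])

```text
time: 7.32
tool_pos: [0.4576, 0.1871, 0.2944]
tool_rot: [[0.957, 0.289, 0.0], [0.289, -0.957, -0.0], [0.0, 0.0, -1.0]]
force: [-0.1, 0.1, -0.4]
finger_gap: 0.0006
grip_force: 0.0
```

Run:
```python
from h import *
s=readout.observe();i=optics.camera_info('wrist');print(s['tool_pos'],s['force'])
im=optics.camera('wrist')
cen=np.array([.5533,.0725]);a=np.radians(16.7);R=np.array([[np.cos(a),-np.sin(a)],[np.sin(a),np.cos(a)]])
print(R.T@(s['tool_pos'][:2]-cen))
p=proj(i,[*(cen+R@[-.06,.128]),.055])[0];cv2.circle(im,tuple(int(v) for v in p),5,(0,0,255),1);print(p)
cv2.imwrite('pics/w2.png',im)
sd=optics.camera('side');cv2.imwrite('pics/s2.png',cv2.resize(sd[200:400,220:430],None,fx=2.5,fy=2.5))
```

```text
[0.45755524 0.1870941  0.29443454] [-0.14432954  0.07397637 -0.41661765]
[-0.05877666  0.13727407]
[334.33966785 269.7479097 ]
```

View pics/w2.png

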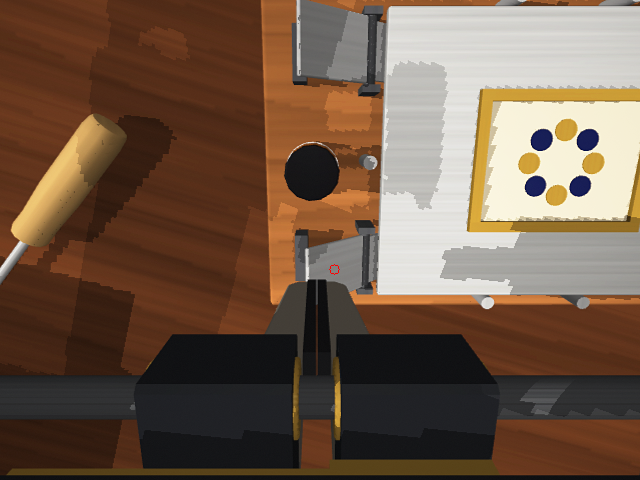

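View pics/s2.png

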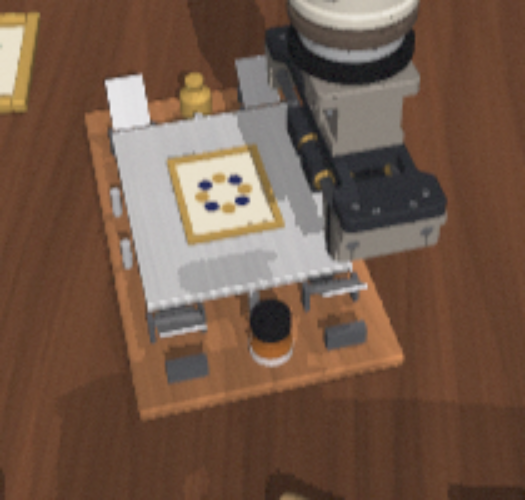

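The wrist view shows leaf 2 standing between its hinge (366,255) and its tip (305,260), with the fingers at (317,285) over its line. The side crop shows the plate in place and the jar, weight and other leaves undisturbed. Now I'll press down.

Request:
arm_command(moves=[[[0,0,-20,0,255],[0,0,-30,0,255],[0,0,-38,0,255],[0,0,-45,0,255],[0,0,-52,0,255],[0,0,-58,0,255],[0,0,-63,0,255],[0,0,-67,0,255],[0,0,-70,0,255],[0,0,-70,0,255]]])

```text
time: 8.25
tool_pos: [0.4577, 0.186, 0.225]
tool_rot: [[0.958, 0.286, 0.001], [0.286, -0.958, 0.001], [0.002, -0.001, -1.0]]
force: [1.1, 0.3, 1.1]
finger_gap: 0.0006
grip_force: 0.5
```

Request:
arm_command(moves=[[[0,0,-1,0,255],[0,0,-2,0,255],[0,0,-3,0,255],[0,0,-3,0,255]]])

```text
time: 8.58
tool_pos: [0.4578, 0.1862, 0.2236]
tool_rot: [[0.958, 0.286, 0.001], [0.286, -0.958, 0.0], [0.001, -0.0, -1.0]]
force: [-4.5, 1.2, 15.3]
finger_gap: 0.0004
grip_force: 7.6
```

Request:
arm_command(moves=[[[0,0,15,0,255],[0,0,50,0,255],[0,0,90,0,255],[-20,10,130,0,255],[-50,20,150,0,255],[-80,40,150,0,255],[-80,80,150,0,255],[-80,80,150,0,255],[-80,80,150,0,255]]])

```text
time: 9.33
tool_pos: [0.3763, 0.2669, 0.3714]
tool_rot: [[0.957, 0.29, -0.0], [0.29, -0.957, -0.001], [-0.001, 0.001, -1.0]]
force: [1.3, -1.1, 0.5]
finger_gap: 0.0004
grip_force: 0.0
```

Run:
```python
from h import *
s=readout.observe();print(s['tool_pos'],s['force'])
a=optics.camera('side')[200:380,220:430];b=optics.camera('scene')[190:330,250:460]
a=cv2.resize(a,(400,343),interpolation=cv2.INTER_CUBIC);b=cv2.resize(b,(400,267),interpolation=cv2.INTER_CUBIC)
b=cv2.copyMakeBorder(b,0,76,0,0,cv2.BORDER_CONSTANT);cv2.imwrite('pics/e.png',np.hstack([a,b]))
```

```text
[0.37631179 0.26686536 0.3714456 ] [ 1.34484889 -1.1436305   0.51301071]
```

View pics/e.png

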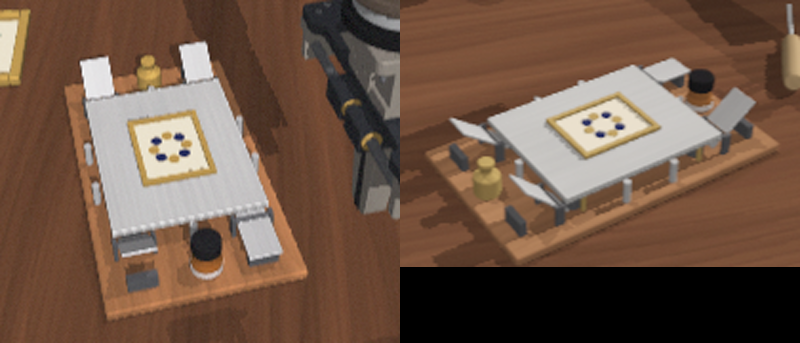

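The near-left leaf lies flat at (258,240) in the left crop and (668,70) in the right. The other three leaves stand, the plate is level and in place, and the jar and weight are untouched. I'm handing in.

```bash
python3 -c "
from rig import close_job
print(close_job())"
```

```text
the job is handed in; nothing more can be done
None
```

Corner 2 (near left) was the one that gave, sinking 4.8 mm to its stop; I pressed shim 2 flat, left the other three standing with the plate in its place, and handed the job in at about 9.4 s (no verdict was returned).

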